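# Seat a paint tin's lid in a guarded lever press

## Robot

A 6-joint arm with a two-finger parallel gripper is mounted at the origin on the work surface. World frame = base frame: x ahead of the robot, y to its left, z up, the work surface at z = 0. Lengths are in mm, angles in rad, forces in N, time in s.
With the tool pointing down it reaches from about 275 to 750 mm from the base axis. Payload 10.2 kg.
Tool frame: the origin (TCP) lies at the very end of the fingers, on their centre line; the grasp point (between the pads) lies 19 mm behind it (ctrl.tcp_to_grasp is the distance from the TCP to the grasp point, in mm); z points along the fingers, y is the direction in which the jaws open and shut (so a half turn about z gives the same grasp; the last joint's range is limited). The gripper opens to 85 mm and grips with 20 to 120 N. Pads are 22 mm wide; open, the fingers measure 114 mm over their backs; the gripper's body (76 mm by 85 mm) begins 54 mm behind the grasp point. The pads swing forward as they close: fully open they stand 13 mm farther back than shut.
Start: joints at [-1.497, 0.313, 1.498, -0, 1.331, -0.223], TCP at [153.529, -502.056, 231.294] pointing down, gripper open.
Joint ranges: [-2.94, 2.94], [-0.97, 2.17], [0.19, 2.56], [-1.23, 4.37], [0.02, 3.11], [-2.88, 2.88]. Speed limits (rad/s): [2.39, 2.39, 3.01, 3.14, 3.14, 3.14].

## Interface

Orientations are given as a unit quaternion [w, x, y, z].
In Python, from rig import ctrl, cams, job gives the robot as it stands. The module is installed in compiled form; this text tells all that it offers.
- The arm moves only by the tool drive_tool, never from a script. Its arguments are lists of equal length, an entry for each row: "gripper": the opening, from 0 (shut) to 1 (fully open); "dp": the shift along the tool's x, y, z normalised to -1 to 1, where 1 is 0.2 m, a list of three; "twist": the turn about the tool's z normalised to -1 to 1, where 1 is 90 degrees. In form: {"gripper": [gripper, ...], "dp": [[tx, ty, tz], ...], "twist": [twist, ...]}. A call has 1 to 20 rows; each row is the pose to reach, as a shift and turn from the pose commanded when the call began, along the tool's axes at that moment; what a row does not reach only later rows make up. A row lasts 1/10 s, in which the tool goes at most 50 mm and 8.59 degrees, less where a joint would pass 70% of its speed; a pose out of reach is approached as far as the arm can. A call with a number of a shift or a turn outside -1 to 1 is refused whole. A call with a gripper value outside its range is refused whole. The fingers move at their own pace and stop on an object; "newtons" is the grip in N (left out, the last holds). Time passes only in rows, so rows that repeat a pose let the fingers close. It gives the time, the measured TCP pose, the force and the opening at its end, in the units of the state.
- ctrl.sense(): the state, without advancing time (a new reading comes with each control period).
- cams.capture(name): name is "side" or "top" or "wrist"; returns a dict with "pixels" (420x560x3 uint8, red, green, blue), "camera_matrix" (3x3 intrinsics, pixels), "xyz" and "orientation" of the camera in the world; the wrist camera has in their place "hand_eye" (4x4, takes a point from camera to tool coordinates, whose origin is the TCP and whose axes are the flange's). Camera axes: x right, y down, z forward; pixel columns grow to the right and rows downward; lengths in mm; the calibration is good to about 2 mm. The wrist camera is an equidistant fisheye: a pixel r from the principal point sees the ray r / f radians off the axis. A picture is of the moment at which its call begins: read the wrist's pose just before it. There is no depth.
- job.finish_job(): hands the job in, once; it reports no verdict.
The state is a dict: "time_s": time; "joints": joint angles; "dq": joint speeds; "tau": joint torques, N m; "eef_pos": TCP position; "ee_rot": TCP orientation; "force": force on the tool from outside, world axes, zero at the start; "wrist_torque": the same for the moment, N m; "grip_width": opening from 0.0 (shut) to 1.0 (fully open).
Only numpy, scipy, OpenCV 4.12 (cv2) and the standard library are available. Lean on these libraries where they do the work, as an engineer would, in place of code of your own. Each camera call takes 0.05 s, during which the arm holds its last target.

## Task

Close the paint tin in the lid press: first push the sliding carriage that carries it all the way in under the press, then reach down through the larger window in the guard and press the lever's round palm pad down to its stop so that the lid is seated flush, and let the lever come back up. It is all done by pushing with the fingers, nothing is to be lifted. Do not touch the guard, and leave the other things on the bench where they are.

Things in the scene. Friction and masses are not known exactly. Their poses are not given: they have to be found in the camera images.
- press: Bench lid press, fixed: aluminium base plate (own x -190 to 160, y -115 to 170 mm, 12 thick), grey column at the +x end. Origin on the table under the middle of the lever. x runs along the lever from palm pad to hinge, y to the side on which the tin carriage comes out, z up. The foot under the lever comes down at x = 20, y = 0 mm. Place and yaw vary.
- guard: Fixed guard, never to be touched: dark steel cover plate 330 x 200 x 4 mm (own x -180 to 150, y +-100 mm), upper face 156 mm above the table, on posts; clear skirts round the palm-pad end. Two windows: the larger above the pad; a smaller one (50 x 64 mm, at x 20, y 0 mm) above the tin's place, for looking only. Origin on the table; axes as the press's, up to 8 mm off it in x, y.
- window (a point): Centre of the larger guard window, at the level of the plate's upper face (156 mm above the table). The window is 92 x 92 mm, its sides along the guard's x and y.
- palm_pad (a point): Centre of the upper face of the black palm pad, a disc 60 mm across and 14 mm thick on the near end of the steel lever; 132 mm above the table when up, 24 mm below the guard plate's upper face. It is 210 mm from the hinge and goes down about 27 mm to the lever's stop. x along the lever towards the hinge, z up out of the pad.
- lever (a joint): Press lever angle: 0 up (at rest), 0.13 rad pressed down to its stop. A spring lifts it again when it is let go. Pressing the pad takes about 4 N at first and about 12 N while the foot pushes the lid in.
- push_face (a point): Point on the outer face of the carriage's push plate, mid-width, 98 mm above the table. Upright, 60 mm wide (along press x), 8 mm thick, from 23 to 128 mm above the table, at the carriage's outer (+y) end. A brace slopes down behind it. Push it towards press -y. Axes as the press's. With the carriage home this face is at press y = 168 mm, about 68 mm outside the guard's edge.
- carriage (a joint): How far the tin's carriage is pushed in (m): 0 fully out, 0.080 fully home against its stop, with the tin (66 mm in diameter, rim 85 mm above the table) under the foot of the press. It stays where it is left; moving it takes about 5 N.
- lid (a joint): How far the tin's lid is pressed in (m): starts at 0 to 0.0015, flush at 0.005; stays where it is pushed. With the carriage home and the lever at its stop it reaches about 0.0055.
- tape_roll: Bystander: roll of masking tape lying flat, 100 mm in diameter, 19 mm high, loose. Origin at the centre of its underside.
- paint_jar: Bystander: small closed paint jar, 48 mm in diameter, 65 mm high, loose. Origin at the centre of its underside.
- airbrush: Bystander: steel airbrush lying along its x, 145 mm long, about 25 mm high with its cup at the side, loose. Origin near its middle on the table.
- spare_tin: Bystander: closed paint tin, 66 mm in diameter, 72 mm high, loose. Origin at the centre of its underside.

How it is judged (in metres and radians):
On the way, in this order (a step that is already met when the one before it is completed fails the run):
1. the carriage is pushed fully home (within 3 mm) while the lid is not pressed yet (value of joint carriage above 0.077 m and value of joint lid below 0.003 m), for 0.1 s.
2. with the fingers in the larger guard window and the carriage home, the lever is pressed down and the lid seated (value of joint carriage above 0.077 m and value of joint lever above 0.1 rad and value of joint lid above 0.004 m and horizontal distance between the grasp point and window below 0.06 m), for 0.05 s.
At the end, for the whole second after the job is handed in: The carriage is home (within 3 mm of its stop), the lid is pressed in flush (at least 4 of 5 mm) and the lever is back up (under 0.03 rad) (value of joint carriage above 0.077 m and value of joint lid above 0.004 m and value of joint lever below 0.03 rad); the robot touches nothing.
It fails at once if the guard was touched (contact force between any of the fingers, the arm and guard above 0.3 N).
It fails at once if another thing on the bench was moved, lifted or knocked (more than 15 mm) (distance of any of tape_roll, paint_jar, airbrush, spare_tin from where it was at the start of the episode above 0.015 m).
It also fails if it takes over 51 s, if anything falls off the work surface, if the arm or the gripper's body presses on something with over 40 N, if the wrist force passes 120 N, or if a joint passes its speed limit or range.

## Working session

There is one attempt and no reset: what is moved stays moved. The work goes in short steps, Python scripts to look and compute and a tool call to move; the robot and the scene stay as the last step left them, time stands still between calls to the robot, and variables do not carry over. Pictures are saved under pics/ and viewed, and the job is handed in when it is done.

Besides the shell and the picture viewer there is one more tool, called after "Request:" as name(argument=value, ...), one argument or row to a line, values as JSON. drive_tool: Moves the arm, as the interface text tells. Scaled input: -1 to 1 covers 0.2 m each way for a shift and 90 degrees each way for a turn. Its arguments: {"type":"object","properties":{"gripper":{"type":"array","items":{"type":"number"}},"dp":{"type":"array","items":{"type":"array","items":{"type":"number"}}},"twist":{"type":"array","items":{"type":"number"}},"newtons":{"type":"number"}},"required":["gripper","dp","twist"]}

```bash
mkdir -p pics
python3 - <<'E'
from rig import ctrl,cams
import cv2,pickle
print(ctrl.sense())
d={}
d['pre']=ctrl.sense()
for n in ['side','top','wrist']:
    c=cams.capture(n); d[n]=c
    cv2.imwrite(f'pics/{n}0.png',c['pixels'][:,:,::-1])
    print(n,{k:v for k,v in c.items() if k!='pixels'})
pickle.dump(d,open('d0.pkl','wb'))
E
```

```text
{'time_s': 0.0, 'joints': array([-1.49742731e+00,  3.13424656e-01,  1.49844894e+00,  3.99071571e-05,
        1.33099217e+00, -2.23453163e-01]), 'dq': array([-0.0002249 , -0.00065358, -0.00047881, -0.00046413,  0.00016459,
       -0.0001705 ]), 'tau': array([-1.00289275e-03, -4.12261891e+01, -2.59745389e+01, -2.23380748e-04,
        4.12964364e-03, -1.04607957e-05]), 'eef_pos': array([ 153.50547093, -501.78699854,  230.74358141]), 'ee_rot': array([-6.33309867e-04,  9.89007775e-01,  1.47862147e-01,  6.70485663e-05]), 'force': array([ 0.21832912, -0.13891638, -0.14804844]), 'wrist_torque': array([-0.02641414, -0.04081229,  0.00262277]), 'grip_width': 1.0008907736847286}
side {'camera_matrix': array([[378.90383698,   0.        , 280.00571788],
       [  0.        , 378.90383698, 210.75465059],
       [  0.        ,   0.        ,   1.        ]]), 'xyz': array([ 953.0338635 , -143.08745075,  820.91950876]), 'orientation': array([-0.18319291,  0.78364691,  0.57811327, -0.13462145])}
top {'camera_matrix': array([[524.57022315,   0.        , 278.4716063 ],
       [  0.        , 524.57022315, 212.86336123],
       [  0.        ,   0.        ,   1.        ]]), 'xyz': array([ 440.29747455,  -70.46444947, 1098.95700027]), 'orientation': array([-0.06161771,  0.71171993, -0.69804544,  0.04889334])}
wrist {'camera_matrix': array([[325.1922621 ,   0.        , 278.1098097 ],
       [  0.        , 325.1922621 , 208.70333916],
       [  0.        ,   0.        ,   1.        ]]), 'hand_eye': array([[ 4.82327225e-05, -9.49586128e-01, -3.13506274e-01,
         7.98900087e+01],
       [ 9.99999886e-01, -1.02931515e-04,  4.65620843e-04,
        -5.35458641e-01],
       [-4.74416769e-04, -3.13506261e-01,  9.49586015e-01,
        -1.43941540e+02],
       [ 0.00000000e+00,  0.00000000e+00,  0.00000000e+00,
         1.00000000e+00]])}
```

View pics/side0.png

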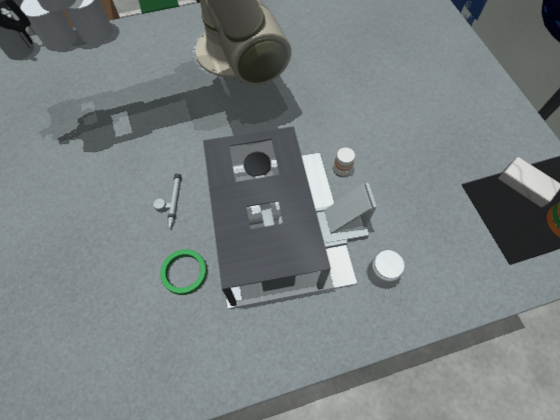

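View pics/top0.png

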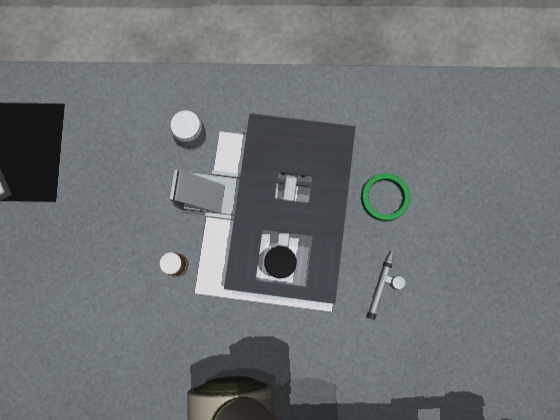

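View pics/wrist0.png

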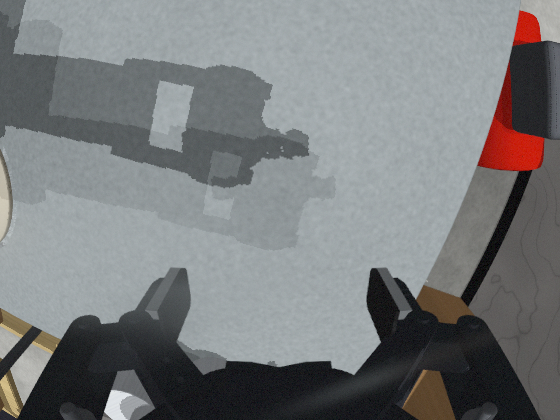

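```bash
cat > h.py <<'E'
import numpy as np,pickle,cv2
from scipy.spatial.transform import Rotation as R
def q(o): return R.from_quat([o[1],o[2],o[3],o[0]])
def cast(c,uv,z):
    uv=np.atleast_2d(uv).astype(float)
    d=np.c_[uv,np.ones(len(uv))]@np.linalg.inv(c['camera_matrix']).T
    d=q(c['orientation']).apply(d); o=c['xyz']
    return o+d*((z-o[2])/d[:,2])[:,None]
def proj(c,P):
    p=q(c['orientation']).inv().apply(np.atleast_2d(P)-c['xyz'])@c['camera_matrix'].T
    return p[:,:2]/p[:,2:]
E
python3 - <<'E'
from h import *
d=pickle.load(open('d0.pkl','rb'))
for n in ['top','side']:
    c=d[n]; im=c['pixels']; g=im.max(2).astype(int)
    m=((g<85)&(g>35)).astype(np.uint8)
    m=cv2.morphologyEx(m,cv2.MORPH_CLOSE,np.ones((5,5)))
    m=cv2.morphologyEx(m,cv2.MORPH_OPEN,np.ones((5,5)))
    cs,_=cv2.findContours(m,cv2.RETR_CCOMP,cv2.CHAIN_APPROX_NONE)
    for k in sorted(cs,key=cv2.contourArea)[::-1][:4]:
        print(n,cv2.contourArea(k),cv2.boundingRect(k),cv2.minAreaRect(k))
        a=cv2.approxPolyDP(k,5,True)[:,0]; print(a.tolist())
        if len(a)<9: print(cast(c,a,156).round(1).tolist())
    b=(g<25).astype(np.uint8)
    cs,_=cv2.findContours(b,cv2.RETR_EXTERNAL,cv2.CHAIN_APPROX_NONE)
    for k in cs:
        if 300<cv2.contourArea(k)<2500: 
            e=cv2.fitEllipse(k); print('pad?',e,cast(c,[e[0]],132).round(1))
c=d['top']; s=d['side']
im=cv2.resize(c['pixels'][90:320,150:370],None,fx=3.5,fy=2.6*1,interpolation=cv2.INTER_CUBIC)
cv2.imwrite('pics/topz.png',cv2.resize(c['pixels'][150:310,165:365],None,fx=3.7,fy=3.7,interpolation=cv2.INTER_CUBIC)[:,:,::-1])
cv2.imwrite('pics/sidez.png',cv2.resize(s['pixels'][120:310,195:395],None,fx=3.1,fy=3.1,interpolation=cv2.INTER_CUBIC)[:,:,::-1])
E
```

```text
top 19052.5 (225, 115, 130, 188) ((289.1689453125, 207.81399536132812), (112.10917663574219, 178.00762939453125), 6.709836959838867)
[[250, 115], [225, 288], [334, 302], [354, 127]]
[[773.8, 5.4, 156.0], [451.6, 40.6, 156.0], [431.0, -153.5, 156.0], [753.4, -189.3, 156.0]]
top 9790.5 (189, 337, 295, 83) ((336.0, 378.0), (82.0, 294.0), 90.0)
[[190, 367], [189, 394], [231, 395], [213, 419], [417, 419], [418, 408], [433, 407], [440, 408], [440, 419], [483, 419], [482, 397], [469, 392], [390, 404], [290, 404], [288, 346], [273, 337], [244, 338], [230, 346], [229, 355]]
top 2754.5 (255, 229, 58, 59) ((283.8533020019531, 257.9149169921875), (53.799442291259766, 53.982078552246094), 7.4958577156066895)
[[263, 229], [312, 236], [306, 287], [255, 280]]
[[558.8, -24.5, 156.0], [547.7, -113.3, 156.0], [456.3, -103.6, 156.0], [466.8, -12.5, 156.0]]
top 751.5 (274, 174, 39, 30) ((292.88116455078125, 187.80738830566406), (37.02911376953125, 28.609294891357422), 5.19442892074585)
[[280, 175], [296, 176], [301, 186], [310, 175], [310, 202], [275, 198], [284, 184]]
[[659.5, -53.2, 156.0], [658.1, -82
[... 873 characters left out ...]
9291381836), 78.07926177978516)
[[0, 27], [0, 48], [15, 59], [37, 51], [31, 40], [37, 32], [56, 38], [63, 49], [85, 45], [84, 33], [93, 26], [101, 40], [112, 40], [100, 0], [71, 9], [73, 0], [45, 0], [48, 13], [29, 17], [24, 32]]
side 497.5 (244, 152, 27, 24) ((257.0, 163.5), (23.0, 26.0), 90.0)
[[248, 154], [248, 174], [269, 170], [267, 155]]
[[491.7, -70.7, 156.0], [539.6, -83.6, 156.0], [543.0, -39.6, 156.0], [506.0, -33.1, 156.0]]
pad? ((551.6721801757812, 15.60284423828125), (17.167343139648438, 44.124446868896484), 173.2694091796875) [[280.3 839.4 132. ]]
pad? ((14.219524383544922, 20.40995216369629), (22.477310180664062, 42.784427642822266), 144.7540283203125) [[-129.5 -557.5  132. ]]
```

View pics/topz.png

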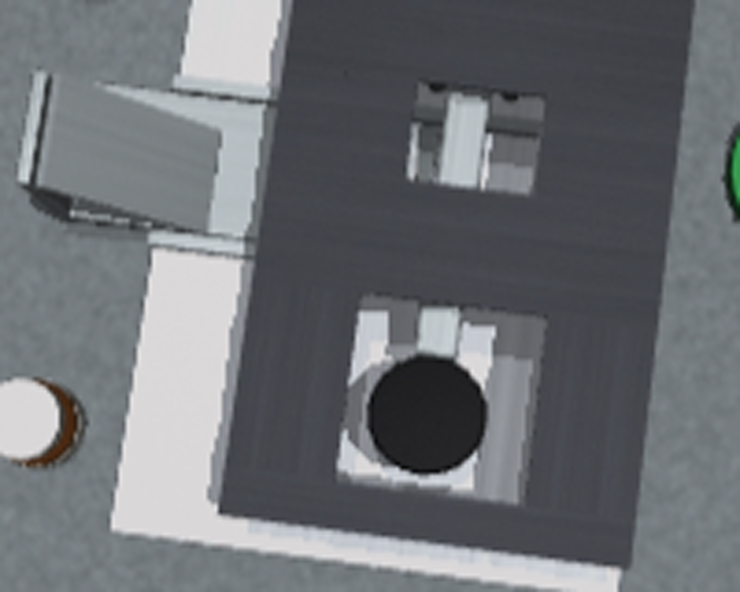

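View pics/sidez.png

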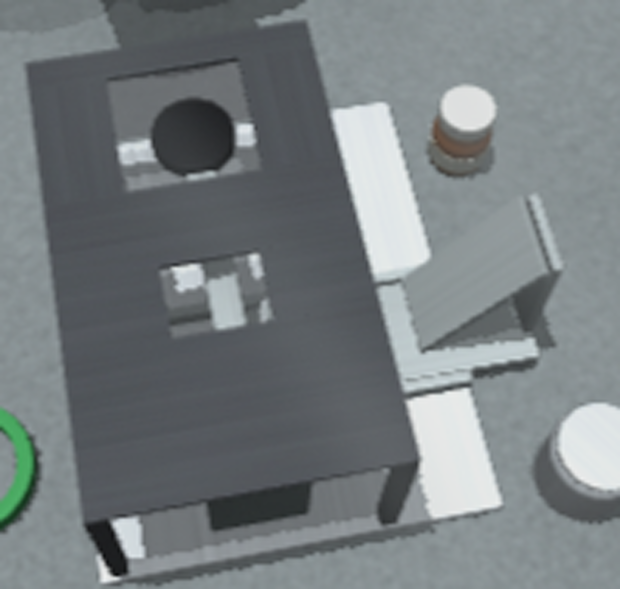

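Run:
```python
from h import *
d=pickle.load(open('d0.pkl','rb'))
c=d['top'];s=d['side']
z=lambda a:np.array(a)/3.7+[165,150]-0.36
y=lambda a:np.array(a)/3.1+[195,120]-0.34
print('plate corners side',cast(s,y([[27,65],[305,22],[415,463],[87,518]]),156).round(1).tolist())
print('win top',cast(c,z([[361,296],[546,316],[521,503],[337,473]]),156).round(1).tolist())
print('win side',cast(s,y([[108,80],[239,60],[259,166],[127,191]]),156).round(1).tolist())
print('pad top',cast(c,z([[427,413]]),132).round(1),'side',cast(s,y([[193,137]]),132).round(1))
print('push top-edge topcam outer',cast(c,z([[37,72],[20,183]]),128).round(1).tolist(),'side outer',cast(s,y([[538,197],[560,266]]),128).round(1).tolist())
print('small win top',cast(c,z([[418,80],[546,95],[534,194],[407,180]]),156).round(1).tolist())
print('lever spine near small window',cast(c,z([[466,140]]),125).round(1))
print('jar',cast(c,z([[19,422]]),65).round(1),cast(s,y([[467,110]]),65).round(1))
print('tin',cast(c,[[186,125]],72).round(1),cast(s,[[389,265]],72).round(1))
print('base near corners top',cast(c,[[196,293.5],[332,310]],12).round(1))
from rig import ctrl
st=ctrl.sense(); print(q(st['ee_rot']).as_matrix().round(3))
```

```text
plate corners side [[429.9, -153.6, 156.0], [451.2, 42.6, 156.0], [778.5, 3.8, 156.0], [753.6, -187.6, 156.0]]
win top [[557.6, -23.1, 156.0], [549.4, -113.7, 156.0], [458.8, -102.6, 156.0], [471.3, -13.7, 156.0]]
win side [[458.8, -102.8, 156.0], [469.2, -11.6, 156.0], [556.1, -23.7, 156.0], [548.9, -112.1, 156.0]]
pad top [[502.6 -56.2 132. ]] side [[505.5 -56.4 132. ]]
push top-edge topcam outer [[674.1, 148.3, 128.0], [615.9, 154.0, 128.0]] side outer [[619.2, 156.0, 128.0], [672.5, 149.1, 128.0]]
small win top [[666.5, -48.7, 156.0], [659.9, -112.5, 156.0], [609.8, -107.1, 156.0], [615.7, -44.3, 156.0]]
lever spine near small window [[642.8 -73.2 125. ]]
jar [[497.9 162.2  65. ]] [[500.6 161.4  65. ]]
tin [[780.3 142.4  72. ]] [[785.1 144.4  72. ]]
base near corners top [[ 440.9  116.8   12. ]
 [ 413.5 -162.1   12. ]]
[[ 0.956  0.292 -0.   ]
 [ 0.292 -0.956  0.001]
 [ 0.    -0.001 -1.   ]]
```

Request:
drive_tool(
  gripper=[0,0,0,0,0,0,0,0],
  dp=[
    [0,0,-0.2],
    [0.2,-0.16,-0.2],
    [0.4,-0.32,-0.2],
    [0.6,-0.48,-0.2],
    [0.85,-0.67,-0.2],
    [0.85,-0.67,-0.2],
    [0.85,-0.67,-0.2],
    [0.85,-0.67,-0.2],
  ],
  twist=[0.05,0.1,0.15,0.2,0.257,0.257,0.257,0.257],
)

```text
time_s: 0.95
eef_pos: [276.8, -324.5, 271.3]
ee_rot: [0.0, 0.999, -0.053, -0.0]
force: [0.0, -0.4, -0.1]
grip_width: -0.001
```

```bash
cat > rel.py <<'E'
from h import *
import sys
from rig import ctrl
st=ctrl.sense(); M=q(st['ee_rot']).as_matrix()
t=np.array(list(map(float,sys.argv[1:4])))
print(st['time_s'],st['eef_pos'].round(1),'yaw x',np.degrees(np.arctan2(M[1,0],M[0,0])).round(2),'F',st['force'].round(2),'g',st['grip_width'].round(3))
print('dp',(M.T@(t-st['eef_pos'])/200).round(4))
E
python3 rel.py 652 212 270
```

```text
Traceback (most recent call last):
  File "rel.py", line 6, in <module>
    print(st['time_s'],st['eef_pos'].round(1),'yaw x',np.degrees(np.arctan2(M[1,0],M[0,0])).round(2),'F',st['force'].round(2),'g',st['grip_width'].round(3))
                                                                                                                                  ^^^^^^^^^^^^^^^^^^^^^^
AttributeError: 'float' object has no attribute 'round'
```

```bash
sed -i "s/st\['grip_width'\].round(3)/st['grip_width']/" rel.py
python3 rel.py 652 212 270
```

```text
0.95 [ 276.8 -324.5  271.3] yaw x -6.09 F [ 0.03 -0.43 -0.1 ] g -0.0006142378418088717
dp [ 1.5811 -2.8663  0.0055]
```

Request:
drive_tool(
  gripper=[0,0,0,0,0,0],
  dp=[
    [0.53,-0.95,0],
    [0.53,-0.95,0],
    [0.53,-0.95,0],
    [0.53,-0.95,0],
    [0.53,-0.95,0],
    [0.53,-0.95,0],
  ],
  twist=[0,0,0,0,0,0],
)

```text
time_s: 1.55
eef_pos: [403.3, -146.1, 271.0]
ee_rot: [-0.0, 0.999, -0.052, -0.0]
force: [-0.1, 0.8, -0.3]
grip_width: 0.0
```

Request:
drive_tool(
  gripper=[0,0,0,0,0,0],
  dp=[
    [0.53,-0.95,0],
    [0.53,-0.95,0],
    [0.53,-0.95,0],
    [0.53,-0.95,0],
    [0.53,-0.95,0],
    [0.53,-0.95,0],
  ],
  twist=[0,0,0,0,0,0],
)

```text
time_s: 2.15
eef_pos: [529.1, 30.6, 270.4]
ee_rot: [0.0, 0.999, -0.053, -0.001]
force: [-0.0, 0.7, -0.3]
grip_width: 0.001
```

Request:
drive_tool(
  gripper=[0,0,0,0,0,0,0],
  dp=[
    [0.53,-0.95,0],
    [0.53,-0.95,0],
    [0.53,-0.95,0],
    [0.53,-0.95,0],
    [0.53,-0.95,0],
    [0.53,-0.95,0],
    [0.53,-0.95,0],
  ],
  twist=[0,0,0,0,0,0,0],
)

```text
time_s: 2.85
eef_pos: [654.3, 206.0, 270.9]
ee_rot: [0.0, 0.999, -0.054, -0.0]
force: [0.3, -1.0, 1.1]
grip_width: -0.001
```

```bash
python3 rel.py 652 212 95
python3 - <<'E'
from rig import cams,ctrl
import cv2,pickle
s=ctrl.sense();c=cams.capture('wrist');c2=cams.capture('side')
pickle.dump((s,c,c2),open('d1.pkl','wb'))
cv2.imwrite('pics/w1.png',c['pixels'][:,:,::-1]);cv2.imwrite('pics/s1.png',c2['pixels'][:,:,::-1])
E
```

```text
2.85 [654.3 206.  270.9] yaw x -6.25 F [ 0.3  -1.03  1.13] g -0.0013772668328862604
dp [-0.014  -0.0294  0.8796]
```

View pics/w1.png

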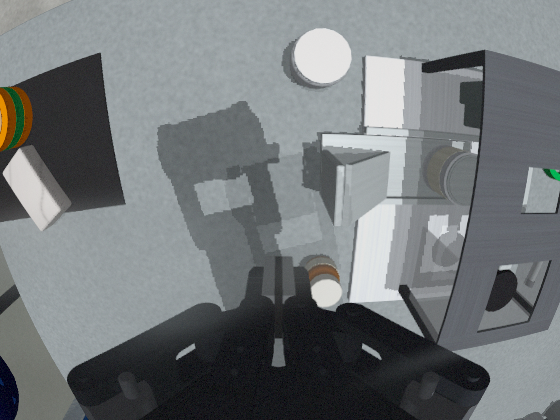

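View pics/s1.png

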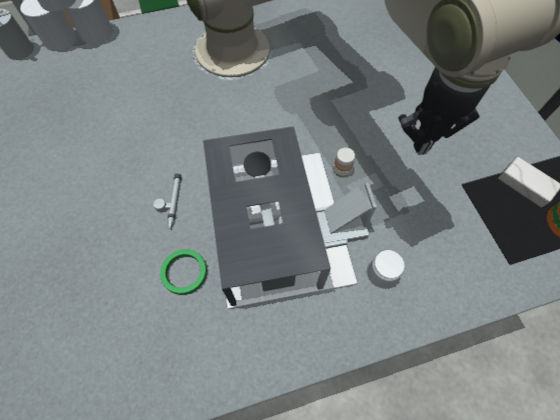

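Request:
drive_tool(
  gripper=[0,0,0,0,0,0,0],
  dp=[
    [-0.01,-0.03,0.2],
    [-0.01,-0.03,0.4],
    [-0.01,-0.03,0.6],
    [-0.01,-0.03,0.88],
    [-0.01,-0.03,0.88],
    [-0.01,-0.03,0.88],
    [-0.01,-0.03,0.88],
  ],
  twist=[0,0,0,0,0,0,0],
)

```text
time_s: 3.65
eef_pos: [654.0, 214.4, 98.8]
ee_rot: [-0.0, 0.999, -0.054, 0.002]
force: [0.4, 0.2, 0.6]
grip_width: -0.003
```

```bash
python3 rel.py 647.5 168 95
python3 - <<'E'
from rig import cams,ctrl
import cv2,pickle
c2=cams.capture('side')
cv2.imwrite('pics/s2.png',cv2.resize(c2['pixels'][60:320,190:470],None,fx=2.2,fy=2.2)[:,:,::-1])
E
```

```text
3.65 [654.  214.4  98.8] yaw x -6.16 F [0.38 0.16 0.61] g -0.0033426659462657588
dp [-0.0073  0.2343  0.0187]
```

View pics/s2.png

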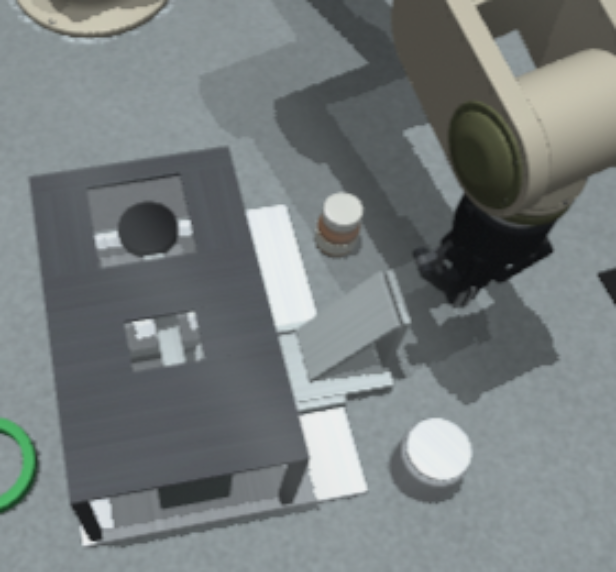

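Request:
drive_tool(
  gripper=[0,0,0,0,0,0,0],
  dp=[
    [-0.01,0.08,0.01],
    [-0.01,0.16,0.02],
    [-0.01,0.2,0.02],
    [-0.01,0.23,0.02],
    [-0.01,0.26,0.02],
    [-0.01,0.3,0.02],
    [-0.01,0.3,0.02],
  ],
  twist=[0,0,0,0,0,0,0],
)

```text
time_s: 4.4
eef_pos: [644.4, 154.9, 91.8]
ee_rot: [0.0, 0.999, -0.054, 0.0]
force: [-0.4, -0.5, -0.3]
grip_width: -0.004
```

Request:
drive_tool(
  gripper=[0,0,0,0,0,0],
  dp=[
    [0,0.03,0],
    [0,0.06,0],
    [0,0.09,0],
    [0,0.12,0],
    [0,0.15,0],
    [0,0.15,0],
  ],
  twist=[0,0,0,0,0,0],
)

```text
time_s: 5.0
eef_pos: [640.8, 124.3, 91.1]
ee_rot: [0.0, 0.999, -0.054, -0.0]
force: [-1.4, -0.1, 0.5]
grip_width: 0.002
```

```bash
python3 rel.py 641 108 95
```

```text
5.0 [640.8 124.3  91.1] yaw x -6.17 F [-1.38 -0.14  0.54] g 0.002178019580005127
dp [ 0.0098  0.0809 -0.0194]
```

Run:
```python
from rig import cams,ctrl
import cv2,pickle
c2=cams.capture('side');c=cams.capture('top')
cv2.imwrite('pics/s3.png',cv2.resize(c2['pixels'][60:320,190:470],None,fx=2.2,fy=2.2)[:,:,::-1])
cv2.imwrite('pics/t3.png',c['pixels'][:,:,::-1])
w=cams.capture('wrist');cv2.imwrite('pics/w3.png',w['pixels'][:,:,::-1])
```

```text
(no output)
```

View pics/s3.png

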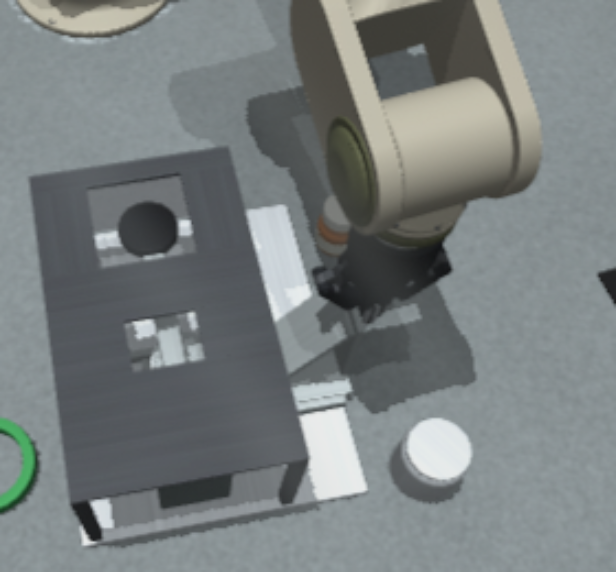

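View pics/w3.png

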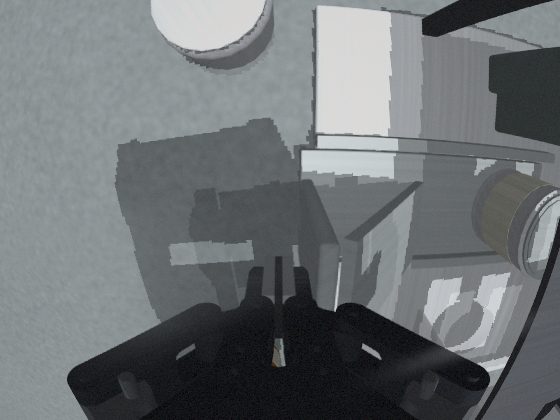

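Request:
drive_tool(
  gripper=[0,0,0,0,0],
  dp=[
    [0,0.02,0],
    [0,0.04,0],
    [0,0.06,0],
    [0,0.07,0],
    [0,0.08,0],
  ],
  twist=[0,0,0,0,0],
)

```text
time_s: 5.65
eef_pos: [639.2, 111.8, 90.9]
ee_rot: [-0.002, 0.999, -0.053, 0.0]
force: [2.3, 23.3, -4.9]
grip_width: -0.001
```

Request:
drive_tool(
  gripper=[0,0,0],
  dp=[
    [0,0.01,0],
    [0,0.02,0],
    [0,0.03,0],
  ],
  twist=[0,0,0],
)

```text
time_s: 5.95
eef_pos: [639.1, 111.7, 91.1]
ee_rot: [-0.007, 0.999, -0.052, 0.002]
force: [12.6, 51.9, -7.3]
grip_width: 0.002
```

Request:
drive_tool(
  gripper=[0,0,0,0,0,0,0,0],
  dp=[
    [0,-0.05,0],
    [0,-0.15,0],
    [0,-0.25,0],
    [0,-0.25,-0.2],
    [0,-0.25,-0.4],
    [0,-0.25,-0.6],
    [0,-0.25,-0.75],
    [0,-0.25,-0.75],
  ],
  twist=[0,0,0,0,0,0,0,0],
)

```text
time_s: 6.75
eef_pos: [645.4, 152.6, 246.7]
ee_rot: [0.0, 0.999, -0.054, 0.004]
force: [-0.3, 0.6, -0.4]
grip_width: 0.001
```

```bash
python3 rel.py 507 -61 235
python3 - <<'E'
from rig import cams,ctrl
import cv2,pickle
from h import *
c2=cams.capture('side');c=cams.capture('top');s=ctrl.sense();w=cams.capture('wrist')
pickle.dump((c2,c,s,w),open('d4.pkl','wb'))
cv2.imwrite('pics/s4.png',cv2.resize(c2['pixels'][120:310,195:395],None,fx=3.1,fy=3.1)[:,:,::-1])
cv2.imwrite('pics/t4.png',cv2.resize(c['pixels'][150:310,165:365],None,fx=3.7,fy=3.7)[:,:,::-1])
cv2.imwrite('pics/w4.png',w['pixels'][:,:,::-1])
E
```

```text
6.75 [645.4 152.6 246.7] yaw x -6.16 F [-0.3   0.6  -0.39] g 0.000688277881688374
dp [-0.5738  1.1362  0.0528]
```

View pics/s4.png

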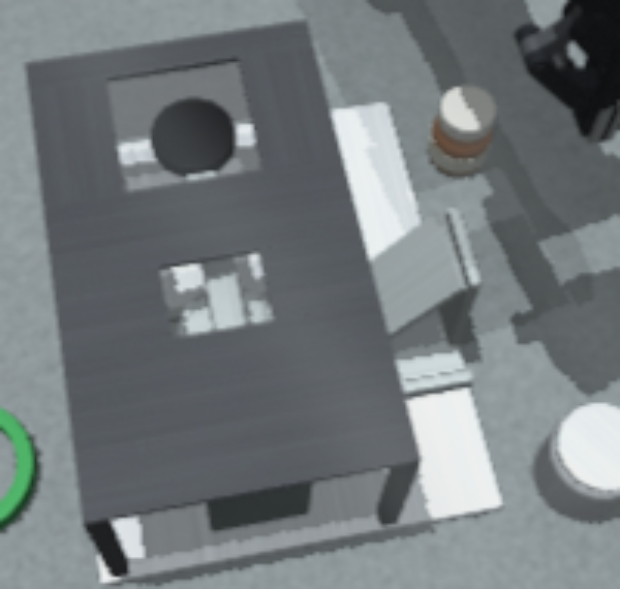

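View pics/w4.png

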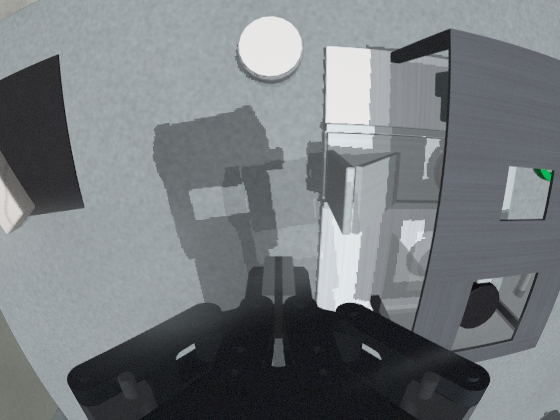

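Request:
drive_tool(
  gripper=[0,0,0,0,0],
  dp=[
    [-0.15,0.25,0],
    [-0.3,0.5,0],
    [-0.4,0.8,0],
    [-0.4,0.8,0],
    [-0.4,0.8,0],
  ],
  twist=[0,0,0,0,0],
)

```text
time_s: 7.4
eef_pos: [545.7, -0.1, 240.3]
ee_rot: [0.0, 0.998, -0.055, -0.001]
force: [0.4, -0.2, -0.9]
grip_width: -0.0
```

Request:
drive_tool(
  gripper=[0,0,0,0,0,0],
  dp=[
    [-0.1,0.2,0],
    [-0.17,0.34,0],
    [-0.17,0.34,0],
    [-0.17,0.34,0],
    [-0.17,0.34,0],
    [-0.17,0.34,0],
  ],
  twist=[0,0,0,0,0,0],
)

```text
time_s: 8.0
eef_pos: [506.6, -60.3, 240.9]
ee_rot: [-0.0, 0.999, -0.053, -0.0]
force: [0.1, 0.3, -0.4]
grip_width: 0.001
```

```bash
python3 rel.py 507 -61 180
python3 - <<'E'
from rig import cams,ctrl
import cv2,pickle
from h import *
c2=cams.capture('side');c=cams.capture('top');s=ctrl.sense();w=cams.capture('wrist')
pickle.dump((c2,c,s,w),open('d5.pkl','wb'))
cv2.imwrite('pics/s5.png',cv2.resize(c2['pixels'][60:310,150:395],None,fx=2.4,fy=2.4)[:,:,::-1])
cv2.imwrite('pics/w5.png',w['pixels'][:,:,::-1])
E
```

```text
8.0 [506.6 -60.3 240.9] yaw x -6.05 F [ 0.15  0.28 -0.4 ] g 0.0007905776100826941
dp [0.0023 0.0032 0.3046]
```

View pics/s5.png

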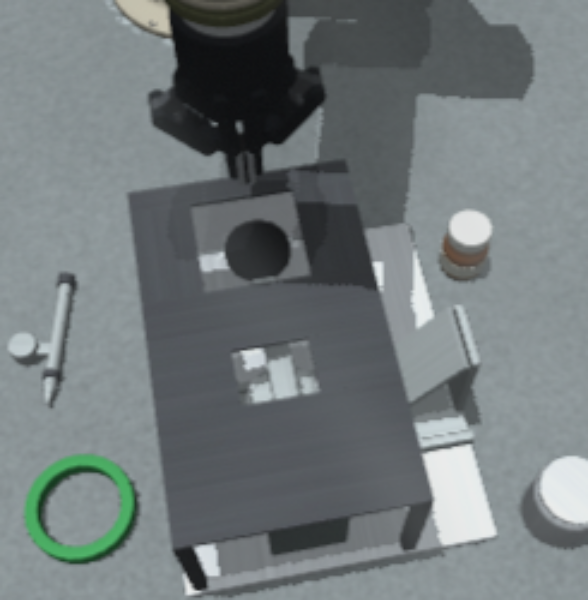

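View pics/w5.png

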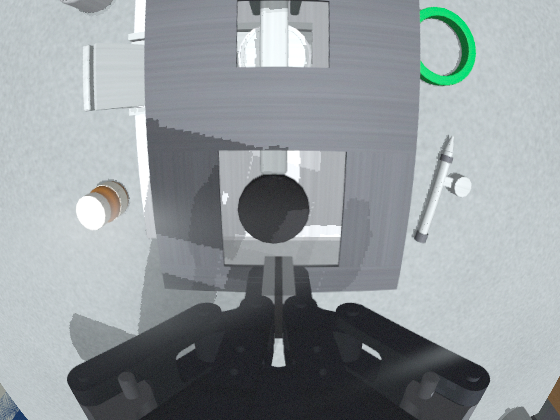

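Run:
```python
from h import *
c2,c,s,w=pickle.load(open('d5.pkl','rb'))
M=q(s['ee_rot']).as_matrix();T=s['eef_pos']
H=w['hand_eye'];K=w['camera_matrix']
def ray(uv):
    v=(np.array(uv,float)-K[:2,2])/K[0,0]; r=np.hypot(*v,axis=-1) if 0 else np.linalg.norm(v)
    return np.r_[np.sin(r)*v/r,np.cos(r)]
def wc(uv,z):
    d=M@H[:3,:3]@ray(uv); o=T+M@H[:3,3]; return o+d*(z-o[2])/d[2]
C=[wc(p,156) for p in [(219,151),(346,151),(340,265),(224,265)]]
for p in C: print(p.round(1))
print('win',np.mean(C,0),'pad',wc((273.5,208.5),132))
# gripper outline via side view on tool plane x=+11 (camera-facing)
for p in [(150,98),(158,122),(215,152),(228,157),(230,172),(247,180),(262,172),(265,145),(285,138),(320,100),(318,75)]:
    uv=np.array(p)/2.4+[150,60]-.3
    for off in (0,):
        d=q(c2['orientation']).apply(np.linalg.inv(c2['camera_matrix'])@[*uv,1]); o=c2['xyz']
        n=M[:,0]; P=o+d*((T+n*off-o)@n)/(d@n); print(p,(M.T@(P-T)).round(1))
```

```text
[558.3 -23.3 156. ]
[ 548.9 -113.8  156. ]
[ 457.9 -105.3  156. ]
[467.9 -12.6 156. ]
win [508.2684938  -63.76132502 156.        ] pad [503.35844581 -56.21828169 132.        ]
(150, 98) [  -0.    59.5 -100.2]
(158, 122) [ -0.   57.8 -75.6]
(215, 152) [ -0.   20.8 -34.1]
(228, 157) [ -0.   11.6 -26. ]
(230, 172) [-0.  11.5 -7.8]
(247, 180) [-0.  -1.1  5.4]
(262, 172) [ -0.  -13.6  -1.7]
(265, 145) [ -0.  -17.5 -33.3]
(285, 138) [ -0.  -33.  -37.7]
(320, 100) [ -0.  -59.8 -73.1]
(318, 75) [ -0.  -58.1 -98.4]
```

```bash
python3 rel.py 508 -62.5 136
```

```text
8.15 [506.5 -60.6 241.1] yaw x -6.07 F [-0.12 -0.38  0.03] g 0.0011564659809960758
dp [0.0087 0.0085 0.5255]
```

Request:
drive_tool(
  gripper=[0,0,0,0,0,0,0],
  dp=[
    [0.01,0.01,0],
    [0.01,0.01,0.15],
    [0.01,0.01,0.3],
    [0.01,0.01,0.4],
    [0.01,0.01,0.48],
    [0.01,0.01,0.52],
    [0.01,0.01,0.52],
  ],
  twist=[0,0,0,0,0,0,0],
)

```text
time_s: 8.85
eef_pos: [507.9, -63.3, 136.7]
ee_rot: [-0.0, 0.999, -0.053, -0.001]
force: [-0.3, -0.1, -0.8]
grip_width: -0.002
```

```bash
python3 rel.py 508 -62.5 104
python3 - <<'E'
from rig import cams,ctrl
import cv2
c2=cams.capture('side');w=cams.capture('wrist')
cv2.imwrite('pics/s6.png',cv2.resize(c2['pixels'][60:310,150:395],None,fx=2.4,fy=2.4)[:,:,::-1])
cv2.imwrite('pics/w6.png',w['pixels'][:,:,::-1])
E
```

```text
8.85 [507.9 -63.3 136.7] yaw x -6.13 F [-0.29 -0.12 -0.81] g -0.0018509988263709705
dp [ 0.0004 -0.0041  0.1633]
```

View pics/s6.png

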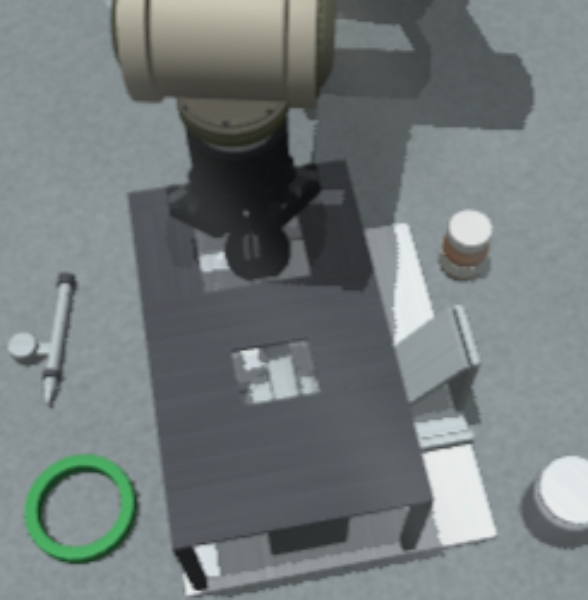

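View pics/w6.png

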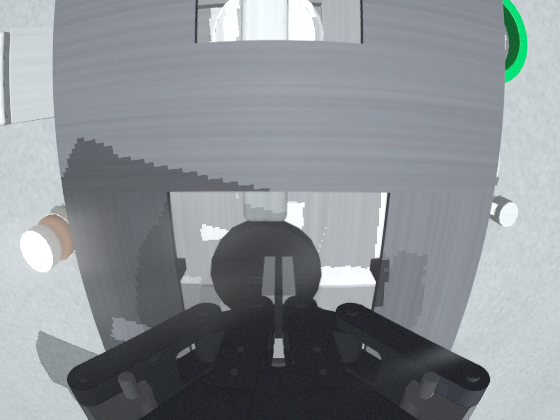

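Request:
drive_tool(
  gripper=[0,0,0,0,0],
  dp=[
    [0,0,0.03],
    [0,0,0.055],
    [0,0,0.08],
    [0,0,0.1],
    [0,0,0.1],
  ],
  twist=[0,0,0,0,0],
)

```text
time_s: 9.45
eef_pos: [508.5, -63.5, 117.2]
ee_rot: [0.0, 0.999, -0.053, 0.001]
force: [2.4, -0.1, 3.5]
grip_width: -0.001
```

Request:
drive_tool(
  gripper=[0,0,0,0,0],
  dp=[
    [0,0,0.02],
    [0,0,0.035],
    [0,0,0.045],
    [0,0,0.055],
    [0,0,0.055],
  ],
  twist=[0,0,0,0,0],
)

```text
time_s: 9.95
eef_pos: [509.0, -63.6, 107.4]
ee_rot: [0.0, 0.999, -0.053, 0.001]
force: [1.8, 0.3, 10.3]
grip_width: -0.003
```

Request:
drive_tool(
  gripper=[0,0,0],
  dp=[
    [0,0,0.01],
    [0,0,0.015],
    [0,0,0.015],
  ],
  twist=[0,0,0],
)

```text
time_s: 10.25
eef_pos: [509.2, -63.7, 105.7]
ee_rot: [0.001, 0.999, -0.053, 0.002]
force: [-3.6, 0.8, 22.2]
grip_width: -0.002
```

Request:
drive_tool(
  gripper=[0,0,0],
  dp=[
    [0,0,0.01],
    [0,0,0.01],
    [0,0,0.01],
  ],
  twist=[0,0,0],
)

```text
time_s: 10.55
eef_pos: [509.3, -63.7, 104.9]
ee_rot: [0.001, 0.999, -0.053, 0.002]
force: [-7.6, 2.5, 35.0]
grip_width: -0.004
```

Request:
drive_tool(
  gripper=[0,0,0,0,0,0,0,0],
  dp=[
    [0,0,-0.05],
    [0,0,-0.12],
    [0,0,-0.2],
    [0,0,-0.4],
    [0,0,-0.6],
    [0,0,-0.8],
    [0,0,-0.8],
    [0,0,-0.8],
  ],
  twist=[0,0,0,0,0,0,0,0],
)

```text
time_s: 11.35
eef_pos: [507.8, -63.2, 261.0]
ee_rot: [-0.0, 0.999, -0.053, -0.0]
force: [-0.6, 0.1, -0.6]
grip_width: -0.002
```

Request:
drive_tool(
  gripper=[0,0,0,0,0,0],
  dp=[
    [-0.3,0,0],
    [-0.7,0,0],
    [-0.7,0,0],
    [-0.7,0,0],
    [-0.7,0,0],
    [-0.7,0,0],
  ],
  twist=[0,0,0,0,0,0],
)

```text
time_s: 11.95
eef_pos: [369.3, -48.6, 260.7]
ee_rot: [-0.0, 0.999, -0.053, -0.001]
force: [0.2, 0.6, -0.5]
grip_width: -0.001
```

```bash
python3 rel.py 508 -62.5 250
python3 - <<'E'
from rig import cams,ctrl
import cv2
from h import *
c2=cams.capture('side');w=cams.capture('wrist');c=cams.capture('top')
cv2.imwrite('pics/s7.png',cv2.resize(c2['pixels'][60:310,150:395],None,fx=2.4,fy=2.4)[:,:,::-1])
cv2.imwrite('pics/w7.png',w['pixels'][:,:,::-1])
cv2.imwrite('pics/t7.png',cv2.resize(c['pixels'][100:330,150:420],None,fx=2.6,fy=2.6)[:,:,::-1])
E
```

```text
11.95 [369.3 -48.6 260.7] yaw x -6.13 F [ 0.15  0.62 -0.52] g -0.0010090152757634226
dp [ 0.6968 -0.0047  0.0524]
```

View pics/s7.png

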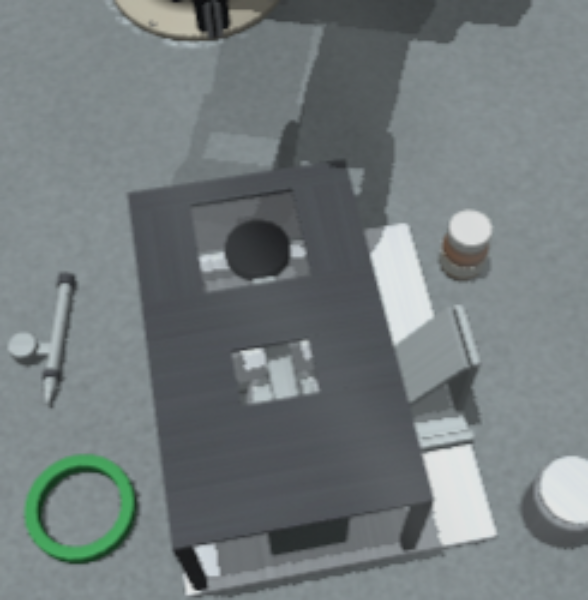

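View pics/w7.png

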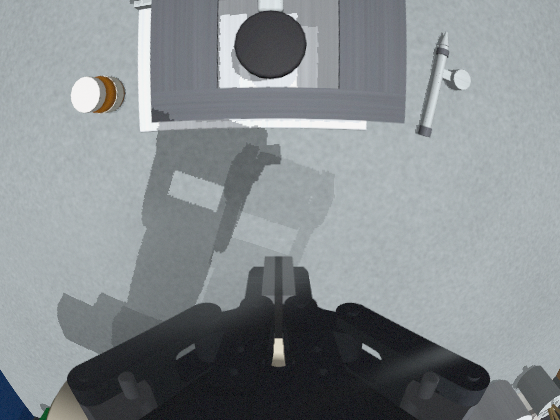

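View pics/t7.png

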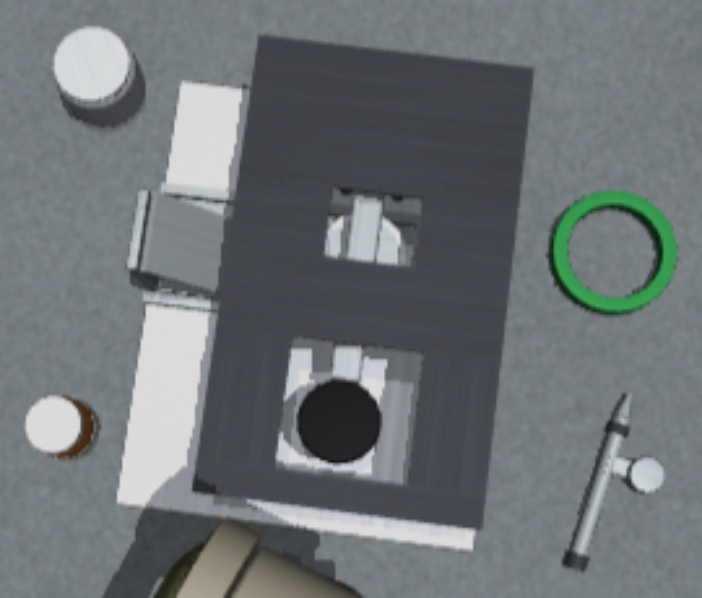

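Run:
```python
from rig import job
print(job.finish_job())
```

```text
the job is handed in; nothing more can be done
None
```

The tin is closed and I handed the job in at about 12 s of the 51 s allowed. `finish_job` gives no verdict, so what follows is from my own checks.

- **Carriage:** I pushed it in with the shut fingers until it stopped dead, with the force rising to about 52 N and no further movement. Its push plate then stood about level with the base plate's edge, as it should when home. The fingers stopped about 6 mm short of where I had predicted, which is within my measuring error.
- **Lid:** I pressed the palm pad through the centre of the larger window. The fingertips went down to 105 mm above the table (27 mm of pad travel), and the force rose from about 10 N to 35 N. That means the lever was on its stop. I could not measure the lid itself.
- **End state:** After I drew back, the pictures showed the pad up again where it started, the tin under the foot, and the four other things where they had been. I judged the other things by eye only.
- **Guard:** I saw no sign that the guard was touched. I worked out about 16 mm of clearance at the window during the press.

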